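# Slip-angle test of sample sleds on a tilting plane

## Robot

A 6-joint arm with a two-finger parallel gripper is mounted at the origin on the work surface. World frame = base frame: x ahead of the robot, y to its left, z up, the work surface at z = 0. Lengths are in m, angles in rad, forces in N, time in s.
With the tool pointing down it reaches from about 0.225 to 0.875 m from the base axis. Payload 3.4 kg.
Tool frame: the origin (TCP) lies between the finger pads; the fingertips stand 11 mm ahead of it and the grasp point (between the pads) lies 8 mm behind it; z points along the fingers, y is the line along which they close (so a half turn about z gives the same grasp; the last joint's range is limited). The gripper opens to 85 mm and grips with 20 to 120 N. Pads are 22 mm wide; open, the fingers measure 114 mm over their backs; the gripper's body (76 mm by 85 mm) begins 54 mm behind the grasp point. The pads swing forward as they close: fully open they stand 13 mm farther back than shut.
Start: joints at [1.081, 0.276, 1.505, -0, 1.361, -0.121], TCP at [0.207, 0.536, 0.242] pointing down, gripper open.
Joint ranges: [-2.89, 2.89], [-0.75, 2.08], [0.22, 2.7], [-1.18, 4.32], [0.11, 2.71], [-2.7, 2.7]. Speed limits (rad/s): [2.57, 2.57, 3.14, 3.14, 3.14, 3.14].

## Interface

Orientations are given as a unit quaternion [w, x, y, z].
In Python, from rig import manip, imaging gives the robot as it stands. The module is installed in compiled form; this text tells all that it offers.
- The arm moves only by the tool jog_arm, never from a script. Its argument "deltas" is one flat list of numbers, 7 for each row, row after row: the turn, a rotation vector about the world's x, y, z in degrees, then the shift along the world's x, y, z in mm, then the opening, from 0 (shut) to 1 (fully open). In form: [ax, ay, az, tx, ty, tz, gripper, ax, ay, az, tx, ty, tz, gripper, ...]. A call has 1 to 20 rows; each row is the pose to reach, as a shift and turn from the pose commanded when the call began; what a row does not reach only later rows make up. A row lasts 1/10 s, in which the tool goes at most 50 mm and 8.59 degrees, less where a joint would pass 70% of its speed; a pose out of reach is approached as far as the arm can. A call with a gripper value outside its range is refused whole. The fingers move at their own pace and stop on an object; "grip_force" is the grip in N (left out, the last holds). Time passes only in rows, so rows that repeat a pose let the fingers close. It gives the time, the measured TCP pose, the force, the opening and the grip force at its end, in the units of the state.
- manip.get_state(): the state, without advancing time (a new reading comes with each control period).
- imaging.get_image(name): name is "scene" or "top" or "wrist"; returns the picture (384x512x3 uint8, blue, green, red); there is no depth.
- imaging.calibration(name): a dict with "mtx" (3x3 intrinsics, pixels), "cam_to_world" (4x4, takes a point from camera to world coordinates). Camera axes: x right, y down, z forward; pixel columns grow to the right and rows downward; lengths in m; the calibration is good to about 2 mm. A picture is of the moment at which its call begins: read the wrist's pose just before it. calibration takes no time and is no camera call; for the wrist camera it gives the pose at the moment of the call.
- manip.sign_off(): hands the job in; it is judged then, once.
The state is a dict: "clock": time; "qpos": joint angles; "qd": joint speeds; "effort": joint torques, N m; "position": TCP position; "ee_rot": TCP orientation; "contact_force": force on the tool from outside, world axes, zero at the start; "moment": the same for the moment, N m; "width": finger opening in m; "gripper_force": force on a finger pad.
Only numpy, scipy, OpenCV 4.12 (cv2) and the standard library are available. Lean on these libraries where they do the work, as an engineer would, in place of code of your own. Each camera call takes 0.05 s, during which the arm holds its last target. There are 200 camera calls.

## Task

Set all the sample sleds from the white tray on the upper part of the flat ramp, beyond the black line and side by side, let go of them, then slowly raise the ramp by its handle until the first sled slips all the way down to the lower stop by itself, and stop there so that the others stay up. With the ramp left at that angle, note it by turning the dial's grey marker until its nose faces the needle, and leave the marker so. Then lower the ramp fully flat, put the sled that slipped into the small steel tray and the others back into the white tray, all lying flat, without disturbing the other things on the bench.

Things in the scene. Friction and masses are not known exactly. Their poses are not given: they have to be found in the camera images.
- sled_1: sample sled, one of up to four that look exactly alike (some are absent): square steel block 56 x 56 x 18 mm with a dark facing underneath, and a square black grip 24 x 24 mm in the middle of its top, 30 mm tall (48 mm overall), sides parallel to the block. About 150 g. The hidden grip of the facing differs from sled to sled. Origin at the centre of the underside, z up
- sled_2: sample sled, one of up to four that look exactly alike (some are absent): square steel block 56 x 56 x 18 mm with a dark facing underneath, and a square black grip 24 x 24 mm in the middle of its top, 30 mm tall (48 mm overall), sides parallel to the block. About 150 g. The hidden grip of the facing differs from sled to sled. Origin at the centre of the underside, z up
- sled_3: sample sled, one of up to four that look exactly alike (some are absent): square steel block 56 x 56 x 18 mm with a dark facing underneath, and a square black grip 24 x 24 mm in the middle of its top, 30 mm tall (48 mm overall), sides parallel to the block. About 150 g. The hidden grip of the facing differs from sled to sled. Origin at the centre of the underside, z up
- sled_4: sample sled, one of up to four that look exactly alike (some are absent): square steel block 56 x 56 x 18 mm with a dark facing underneath, and a square black grip 24 x 24 mm in the middle of its top, 30 mm tall (48 mm overall), sides parallel to the block. About 150 g. The hidden grip of the facing differs from sled to sled. Origin at the centre of the underside, z up
- tester: blue fixed stand of the tilting plane; base plate 250 x 260 x 10 mm; origin on the bench, x axis points (level) from the ramp's hinge towards its handle, y across. Hinge line 100 mm on the -x side, 60 mm above the bench; cheeks 62 mm tall beside it at y = +-137 mm. The aluminium deck is 12 mm thick, with 6 mm high rims, 5 mm thick, along its sides and top edge
- ramp_hinge (a point): middle of the hinge line at the ramp's lower end, on the deck surface; turns with the ramp: x up the deck, y across, z out of it. Bare deck x 0 to 205 mm, y +-130 mm. Stop bar at x 0 to 8, 14 mm high: a sled square against it has its origin at x = 36. Black line at x = 118: a sled on the upper part has its middle beyond it (about x = 150). Sleds fit side by side at y = -78, 0, 78 mm
- ramp_handle (a point): grip point on the axis of the ramp's handle, a round steel rod 14 mm in diameter that runs along the ramp's x from the deck's top edge (x = 205) to x = 275 mm (then an end knob 22 mm in diameter, 8 mm long), y = 0, axis 6 mm below the deck surface. This point is at x = 250 mm, 54 mm above the bench with the ramp flat; below it is only the bench
- ramp (a joint): tilt of the ramp (rad): 0 flat on its stop, grows as the handle end goes up, end stop 0.75. Stiff hinge: it stays at any angle where it is left, loaded or not; raising takes 8 to 14 N at the handle. Friction alone holds the sleds: each slips at an angle of its own, between 0.2 and 0.65 rad, and then slides on to the stop bar
- dial: round white angle dial fixed on the bench, 120 mm in diameter, 20 mm high, with tick marks of 5 degrees of ramp tilt; origin at the centre of its underside
- needle (a joint): angle of the dial's needle (rad), clockwise seen from above from the dial's x axis; driven by the ramp's angle sensor: always 2.5 times the ramp's tilt. Not to be touched
- needle_tip (a point): tip of the dark flat needle, 56 mm from the dial's centre, just above the dial's face (23 mm above the bench); its x axis points outward along the needle
- marker (a joint): angle of the dial's marker (rad), clockwise seen from above from the same zero as the needle; marker equal to needle means the nose faces the needle. Range 0 to 2.0, stays where it is left, turns with about 0.05 N m
- marker_grip (a point): on the dial's axis at gripping height, 57 mm above the bench, on the grey marker: a knob 60 mm in diameter (25 to 33 mm above the bench) with an upright bar 52 mm long, 14 mm thick, top 69 mm above the bench. Its x axis lies along the bar and points to the marker's small nose (39 mm from the centre; a black line on the bar's top lies on the nose side)
- stock_tray: white plastic tray fixed on the bench, 200 x 200 mm outside, rim 18 mm high, walls and floor 5 mm thick; origin at the centre of its underside. Sleds start in it, at about x, y = +-50 mm, and the sleds that held go back anywhere in it
- reject_tray: small loose steel tray lying on the bench (0.6 kg), 110 x 110 mm outside, rim 18 mm high, walls and floor 5 mm thick; origin at the centre of its underside. For the sled that slipped first
- syringe_a: large clear syringe lying on the bench, about 180 mm long, 30 mm in diameter; leave alone
- syringe_b: another such syringe; leave alone
- media_bottle: glass bottle with red cap, 72 mm in diameter, 130 mm tall; leave alone
- buffer_jar: amber jar, 68 mm in diameter, 90 mm tall; leave alone
- screw_cap: red screw cap, 48 mm in diameter, 22 mm tall; leave alone
- clamp_ring: steel clamp ring lying flat, 100 mm in diameter, 16 mm tall; leave alone
- stopper: dark rubber stopper, 40 mm in diameter, 30 mm tall; leave alone

How it is judged:
By the outcome, as a careful person would: the job done as asked, in the order asked, and still so for the second after the job is handed in, with the robot touching nothing.
Of sled_1, sled_3 only 1 to 1 are there at a start; the rules pass over those that are not, and their reading is None.
Of sled_2, sled_4 only 1 to 2 are there at a start; the rules pass over those that are not, and their reading is None.
At some moment in a run one of reject_tray may be knocked a few centimetres aside while the robot is not near it.
Once in a run the grip may slacken for a moment while it holds something.
It also fails if it takes over 210 s, if anything falls off the work surface, if the arm or the gripper's body presses on something with over 40 N, if the wrist force passes 120 N, or if a joint passes its speed limit or range.

## Working session

There is one attempt and no reset: what is moved stays moved. The work goes in short steps, Python scripts to look and compute and a tool call to move; the robot and the scene stay as the last step left them, time stands still between calls to the robot, and variables do not carry over. Pictures are saved under pics/ and viewed, at most 14 in all, crops included, and the job is handed in when it is done.

Besides the shell and the picture viewer there is one more tool, called after "Call:" in YAML: its name, and indented under it one key for each argument. jog_arm: Moves the arm, as the interface text tells. Its arguments: {"type":"object","properties":{"deltas":{"type":"array"},"grip_force":{"type":"number"}},"required":["deltas"]}

```bash
mkdir -p pics; cat > h.py <<'E'
import numpy as np, cv2
from rig import manip, imaging
def snap(cam,name):
    c=imaging.calibration(cam); im=imaging.get_image(cam); cv2.imwrite(f'pics/{name}.png',im); np.savez(f'pics/{name}.npz',K=c['mtx'],T=c['cam_to_world']); return im
def ray(name,px,z):
    d=np.load(f'pics/{name}.npz'); T=d['T']; v=T[:3,:3]@np.linalg.solve(d['K'],[px[0],px[1],1]); o=T[:3,3]
    return (o+v*(z-o[2])/v[2])
def proj(name,p):
    d=np.load(f'pics/{name}.npz'); T=d['T']; q=d['K']@(T[:3,:3].T@(np.array(p)-T[:3,3])); return q[:2]/q[2]
E
python3 - <<'E'
from h import *
a=snap('scene','s0');b=snap('top','t0')
cv2.imwrite('pics/t0b.png',cv2.resize(b,(800,600),interpolation=cv2.INTER_CUBIC))
print(manip.get_state()); print(np.load('pics/t0.npz')['T'])
E
```

```text
{'clock': 0.1, 'qpos': array([ 1.08103480e+00,  2.76542430e-01,  1.50603185e+00,  7.77326112e-06,
        1.36068747e+00, -1.20965263e-01]), 'qd': array([ 0.00121551, -0.00044688, -0.00426148, -0.00079751, -0.00070922,
       -0.00096063]), 'effort': array([ 8.92915796e-04, -4.17702234e+01, -2.46403545e+01, -4.54063820e-04,
        5.77384169e-03, -1.80092758e-05]), 'position': array([0.20704976, 0.53593631, 0.24151001]), 'ee_rot': array([-2.54522389e-04,  1.83355640e-01,  9.83046292e-01, -7.94795472e-04]), 'contact_force': array([ 0.00718725, -0.45634094,  0.11677428]), 'moment': array([0.05449382, 0.02302219, 0.01291725]), 'gripper_force': 0.0, 'width': 0.08556508363479354}
[[-0.01048945 -0.9958885   0.08997819  0.42369848]
 [-0.99991636  0.00976573 -0.00847983 -0.02589625]
 [ 0.00756626 -0.09005962 -0.99590763  1.16323952]
 [ 0.          0.          0.          1.        ]]
```

View pics/t0b.png

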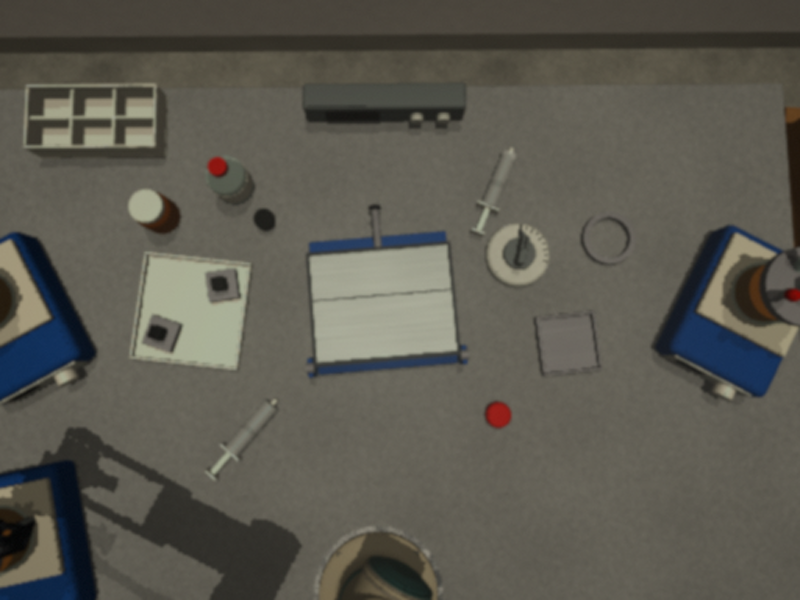

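View pics/s0.png

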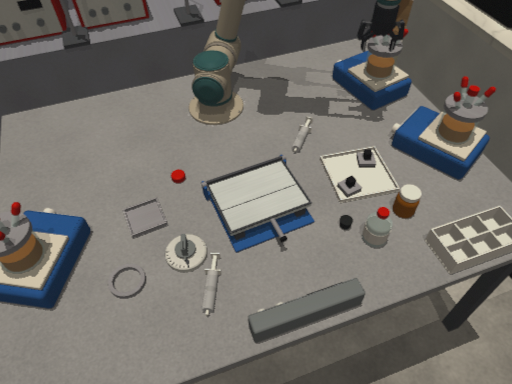

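The top view shows two sleds in the white tray, with grips at about (220,284) and (158,333). The ramp is centred near (382,303) with its handle at (376,225). The dial is at (518,254), the reject tray at (568,343), and the stopper at (264,219) is close to the tray.

```bash
python3 - <<'E'
from h import *
k=1/1.5625
def P(n,x,y,z): 
    p=ray('t0',((x+.5)*k-.5,(y+.5)*k-.5),z); print(n,p.round(4)); return p
for n,x,y in [('trTL',147,254),('trTR',251,262),('trBR',237,369),('trBL',131,359)]: P(n,x,y,.018)
P('gripA',220,284,.053);P('gripB',158,333,.053)
for n,x,y in [('deckTL',308,248),('deckTR',449,242),('deckBR',459,358),('deckBL',312,365)]: P(n,x,y,.066)
P('lineL',313,301,.06);P('lineR',454,290,.06)
P('knob',375,207,.054);P('handle base',377,245,.054)
P('dial',518,254,.02);
for n,x,y in [('rTL',536,316),('rTR',592,313),('rBR',599,370),('rBL',543,375)]: P(n,x,y,.018)
P('cap',498,414,.022);P('stopper',264,218,.03);P('bottle',216,167,.13);P('jar',145,205,.09);P('syrA1',512,150,.015);P('syrA2',477,231,.015);P('syrB1',274,402,.015);P('syrB2',211,476,.015);P('ring',606,239,.016)
b=cv2.imread('pics/t0.png')
c=np.hstack([cv2.resize(b[130:200,300:370],(400,400),interpolation=cv2.INTER_CUBIC),cv2.resize(b[155:245,80:170],(400,400),interpolation=cv2.INTER_CUBIC)])
cv2.imwrite('pics/t0c.png',c)
E
```

```text
trTL [0.6181 0.4238 0.018 ]
trTR [0.6012 0.2301 0.018 ]
trBR [0.4032 0.2537 0.018 ]
trBL [0.4235 0.4481 0.018 ]
gripA [0.5563 0.2776 0.053 ]
gripB [0.4693 0.3869 0.053 ]
deckTL [0.6182 0.1178 0.066 ]
deckTR [ 0.6267 -0.1352  0.066 ]
deckBR [ 0.4192 -0.149   0.066 ]
deckBL [0.4096 0.1103 0.066 ]
lineL [0.5233 0.1094 0.06  ]
lineR [ 0.5406 -0.1431  0.06  ]
knob [ 0.6948 -0.0025  0.054 ]
handle base [ 0.6246 -0.0056  0.054 ]
dial [ 0.6114 -0.2684  0.02  ]
rTL [ 0.4951 -0.2989  0.018 ]
rTR [ 0.4996 -0.4034  0.018 ]
rBR [ 0.3943 -0.4121  0.018 ]
rBL [ 0.3862 -0.3085  0.018 ]
cap [ 0.3166 -0.223   0.022 ]
stopper [0.6817 0.2042 0.03  ]
bottle [0.748  0.2663 0.13  ]
jar [0.6931 0.4012 0.09  ]
syrA1 [ 0.8127 -0.2637  0.015 ]
syrA2 [ 0.6567 -0.1934  0.015 ]
syrB1 [0.3423 0.1861 0.015 ]
syrB2 [0.2109 0.2991 0.015 ]
ring [ 0.639  -0.4359  0.016 ]
```

View pics/t0c.png

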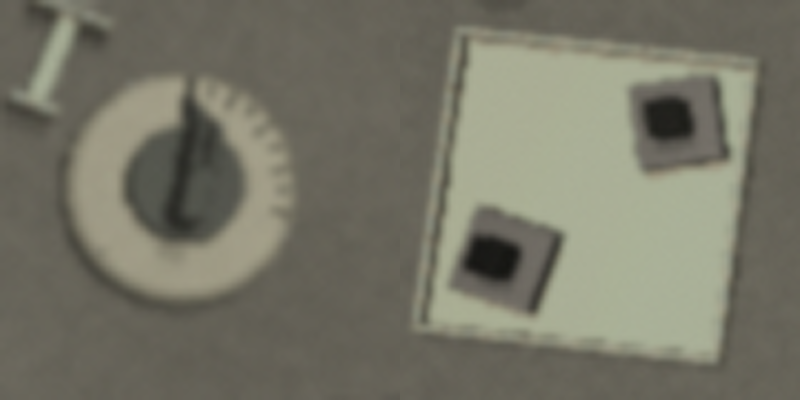

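Call:
jog_arm:
  deltas: [0,0,29,349,-258,-82,1,0,0,29,349,-258,-82,1,0,0,29,349,-258,-82,1,0,0,29,349,-258,-82,1,0,0,29,349,-258,-82,1,0,0,29,349,-258,-82,1,0,0,29,349,-258,-82,1,0,0,29,349,-258,-82,1,0,0,29,349,-258,-82,1,0,0,29,349,-258,-82,1,0,0,29,349,-258,-82,1,0,0,29,349,-258,-82,1]
  grip_force: 50

```text
clock: 1.3
position: [0.5553, 0.2788, 0.1601]
ee_rot: [-0.001, -0.069, 0.998, 0.0]
contact_force: [0.3, 0.5, 1.6]
width: 0.085
gripper_force: 0.0
```

```bash
python3 - <<'E'
from h import *
a=snap('wrist','w1')
print(proj('w1',[.556,.278,.053]))
E
```

```text
[251.22290043 192.88952567]
```

View pics/w1.png

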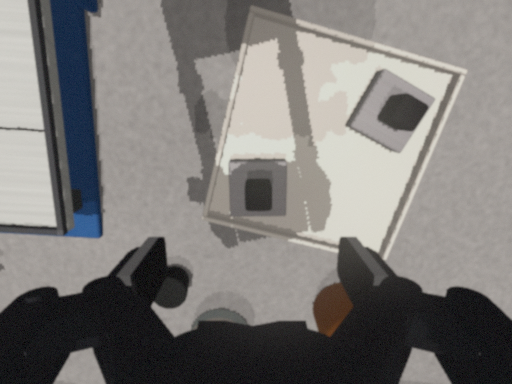

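The wrist view shows sled A's grip at (258,194), squared with the fingers, and sled B's grip at (403,112). The ramp's edge is at the left.

```bash
python3 - <<'E'
from h import *
for n,p,z in [('A',(258.5,194),.053),('Bgrip',(403,112),.053),('B1',(386,70),.023),('B2',(347,124),.023),('B3',(401,151),.023),('Ab1',(230,217),.023),('Ab2',(286,215),.023),('rampline',(45,131),.06),('rim top',(33,0),.066),('rim bot',(70,233),.066)]: print(n,ray('w1',p,z).round(4))
E
```

```text
A [0.5561 0.2844 0.053 ]
Bgrip [0.4722 0.3897 0.053 ]
B1 [0.438  0.3804 0.023 ]
B2 [0.4876 0.357  0.023 ]
B3 [0.5048 0.4128 0.023 ]
Ab1 [0.5922 0.2616 0.023 ]
Ab2 [0.5825 0.3167 0.023 ]
rampline [0.5258 0.1088 0.06  ]
rim top [0.4359 0.1095 0.066 ]
rim bot [0.6087 0.1294 0.066 ]
```

Call:
jog_arm:
  deltas: [0,0,0,1,3,-50,1,0,0,0,1,3,-95,1,0,0,0,1,3,-115,1,0,0,0,1,3,-122,1,0,0,0,1,3,-122,0.6,0,0,0,1,3,-122,0.2,0,0,0,1,3,-122,0,0,0,0,1,3,-122,0,0,0,0,1,3,-122,0,0,0,0,1,3,-122,0,0,0,0,1,3,-122,0,0,0,0,1,3,-105,0,0,0,0,1,3,-80,0,0,0,0,1,3,-40,0,0,0,0,1,3,-5,0,0,0,0,1,3,-5,0]
  grip_force: 60

```text
clock: 2.95
position: [0.5605, 0.2825, 0.161]
ee_rot: [0.005, -0.069, 0.998, 0.002]
contact_force: [0.5, 0.7, -1.6]
width: 0.0231
gripper_force: 59.4
```

Call:
jog_arm:
  deltas: [0,0,-1,2,-30,8,0,0,0,-2,4,-70,10,0,0,0,-3,6,-115,10,0,0,0,-4,8,-160,10,0,0,0,-5,10,-205,10,0,0,0,-5.5,12,-250,10,0,0,0,-5.5,14,-295,10,0,0,0,-5.5,14,-335,10,0,0,0,-5.5,14,-360,10,0,0,0,-5.5,14,-371,10,0,0,0,-5.5,14,-371,10,0,0,0,-5.5,14,-371,10,0]

```text
clock: 4.15
position: [0.5709, -0.0885, 0.1648]
ee_rot: [-0.001, -0.021, 1.0, 0.001]
contact_force: [-0.9, 0.3, -1.8]
width: 0.0228
gripper_force: 59.5
```

```bash
python3 - <<'E'
from h import *
s=manip.get_state();print(s['position'],s['ee_rot'],s['width'])
a=snap('wrist','w2')
u=np.array([.999,.0436,0]);v=np.array([-.0436,.999,0]);h=np.array([.413,-.0185,.06])
for x in (8,118,205):
    for y in (-130,0,130): print(x,y,proj('w2',h+u*x/1e3+v*y/1e3).round(0))
E
```

```text
[ 0.57085622 -0.08847229  0.16480714] [-5.49636787e-04 -2.07000029e-02  9.99785268e-01  7.90543182e-04] 0.022795837852718614
8 -130 [178.  -3.]
8 0 [358.  -3.]
8 130 [538.  -3.]
118 -130 [187. 150.]
118 0 [345. 150.]
118 130 [502. 150.]
205 -130 [193. 246.]
205 0 [337. 246.]
205 130 [480. 246.]
```

View pics/w2.png

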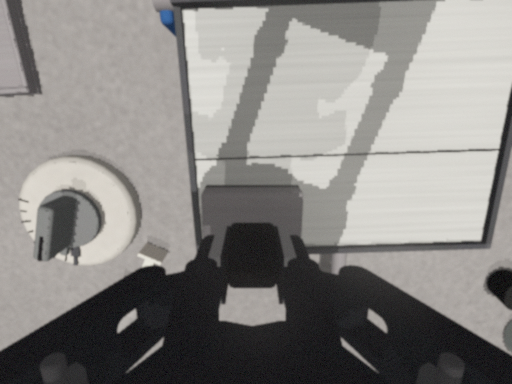

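Sled A is held above the deck's right slot. The black line runs from (195,159) to (498,149), the left rim is at x≈183–200, and the right top corner is near (487,243).

```bash
python3 - <<'E'
from h import *
a=ray('w2',(196,159),.06);b=ray('w2',(498,149.5),.06);c=ray('w2',(488,242),.06);d=ray('w2',(188,20),.06);e=ray('w2',(512,86),.06)
print(a,b,c,d)
v=b-a; print(np.linalg.norm(v),np.degrees(np.arctan2(-v[0],v[1])), (a+b)/2)
w=d-a; print('left rim yaw',np.degrees(np.arctan2(-w[1],-w[0])))
yaw=np.arctan2(-v[0],v[1]);u=np.array([np.cos(yaw),np.sin(yaw),0]);vv=np.array([-u[1],u[0],0])
h=(a+b)/2-u*.118; print('hinge',h,'c local',(c-h)@u,(c-h)@vv)
for y in(-.078,.078): print(h+u*.152+vv*y)
print('handle',h+u*.25)
E
```

```text
[ 0.54351537 -0.1362357   0.06      ] [0.52532489 0.11299535 0.06      ] [0.60832705 0.12670854 0.06      ] [ 0.44082544 -0.14102639  0.06      ]
0.24989399128380937 4.174410250013917 [ 0.53442013 -0.01162017  0.06      ]
left rim yaw 2.6710281296477882
hinge [ 0.41673317 -0.02020972  0.06      ] c local 0.2017801769261104 0.13258185602018124
[ 0.57400777 -0.08693829  0.06      ]
[0.5626521  0.06864785 0.06      ]
handle [ 0.66606995 -0.00201153  0.06      ]
```

Call:
jog_arm:
  deltas: [0,0,1.3,1,9,-25,0,0,0,1.3,1,9,-50,0,0,0,1.3,1,9,-64,0,0,0,1.3,1,9,-69,0,0,0,1.3,1,9,-71,0,0,0,1.3,1,9,-72,0,0,0,1.3,1,9,-72,0,0,0,1.3,1,9,-72,0.3,0,0,1.3,1,9,-72,0.5,0,0,1.3,1,9,-72,0.8,0,0,1.3,1,9,-72,1,0,0,1.3,1,9,-72,1,0,0,1.3,1,9,-50,1,0,0,1.3,1,9,-10,1,0,0,1.3,1,9,0,1]

```text
clock: 5.7
position: [0.5747, -0.0813, 0.1692]
ee_rot: [0.003, -0.032, 0.999, -0.001]
contact_force: [0.8, -0.0, 0.2]
width: 0.0854
gripper_force: 0.0
```

Call:
jog_arm:
  deltas: [0,0,-4,-10,50,0,1,0,0,-8,-20,98,0,1,0,0,-12,-32,146,0,1,0,0,-16,-42,194,0,1,0,0,-20,-52,242,0,1,0,0,-22,-62,290,0,1,0,0,-22,-73,338,0,1,0,0,-22,-83,386,0,1,0,0,-22,-93,434,0,1,0,0,-22,-101,465,0,1,0,0,-22,-101,472,-20,1,0,0,-22,-101,472,-60,1,0,0,-22,-101,472,-100,1,0,0,-22,-101,472,-120,1,0,0,-22,-101,472,-127,1,0,0,-22,-101,472,-127,0.6,0,0,-22,-101,472,-127,0.2,0,0,-22,-101,472,-127,0,0,0,-22,-101,472,-127,0,0,0,-22,-101,472,-127,0]

```text
clock: 7.7
position: [0.4724, 0.3924, 0.0401]
ee_rot: [0.001, 0.159, 0.987, 0.002]
contact_force: [0.3, 0.6, 4.4]
width: 0.0229
gripper_force: 59.6
```

Call:
jog_arm:
  deltas: [0,0,0,0,0,0,0,0,0,0,0,0,0,0,0,0,0,0,0,15,0,0,0,0,0,0,40,0,0,0,0,0,0,80,0,0,0,0,0,0,125,0,0,0,0,0,0,127,0]

```text
clock: 8.4
position: [0.4744, 0.3933, 0.1717]
ee_rot: [0.005, 0.159, 0.987, 0.004]
contact_force: [0.7, 1.0, -1.6]
width: 0.0234
gripper_force: 59.2
```

Call:
jog_arm:
  deltas: [0,0,3,11,-40,0,0,0,0,7,23,-82,0,0,0,0,11,35,-124,0,0,0,0,15,46,-166,0,0,0,0,19,58,-208,0,0,0,0,22,70,-250,0,0,0,0,22,81,-290,0,0,0,0,22,88,-315,0,0,0,0,22,91,-328,0,0,0,0,22,91,-328,-20,0,0,0,22,91,-328,-50,0,0,0,22,91,-328,-64,0,0,0,22,91,-328,-69,0,0,0,22,91,-328,-71,0,0,0,22,91,-328,-72,0,0,0,22,91,-328,-72,0]

```text
clock: 10.0
position: [0.5593, 0.064, 0.095]
ee_rot: [-0.003, -0.033, 0.999, 0.0]
contact_force: [-8.0, -0.2, 12.2]
width: 0.0228
gripper_force: 61.3
```

Call:
jog_arm:
  deltas: [0,0,0,0,0,0,0.3,0,0,0,0,0,0,0.5,0,0,0,0,0,0,0.8,0,0,0,0,0,0,1,0,0,0,0,0,0,1,0,0,0,0,0,22,1,0,0,0,0,0,62,1,0,0,0,0,-40,102,1,0,0,0,20,-62,130,1,0,0,0,20,-62,130,1]

```text
clock: 11.0
position: [0.5876, -0.0021, 0.2286]
ee_rot: [0.006, -0.031, 1.0, -0.002]
contact_force: [0.3, 0.0, 0.5]
width: 0.0857
gripper_force: 0.0
```

```bash
python3 - <<'E'
from h import *
s=manip.get_state();print(s['position'],s['ee_rot'],s['contact_force'])
a=snap('wrist','w3')
E
```

```text
[ 0.58759039 -0.0021308   0.22855439] [ 0.00642807 -0.03056063  0.99951056 -0.00183358] [0.32559401 0.03848901 0.51519315]
```

View pics/w3.png

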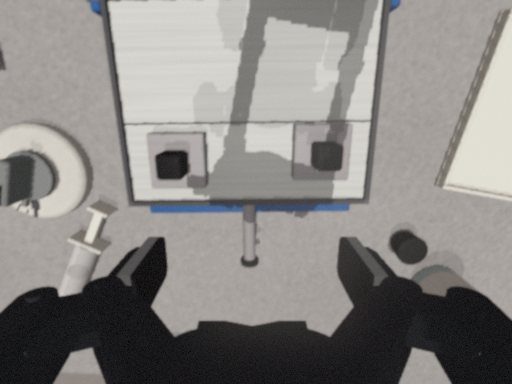

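Both sleds sit upright beyond the line, which is at row 123: grips at (172,164) and (326,156). The handle rod runs from (249,205) to the knob at (250,260).

```bash
python3 - <<'E'
from h import *
for n,p,z in [('L1',(125,124),.06),('L2',(369,121),.06),('rod0',(249,208),.054),('rodk',(250,256),.054),('sl',(178,160),.078),('sr',(322,151),.078),('c1',(134,202),.066),('c2',(368,200),.066),('dialc',(31,168),.02)]: print(n,ray('w3',p,z).round(4))
E
```

```text
L1 [ 0.5431 -0.1354  0.06  ]
L2 [0.5248 0.1121 0.06  ]
rod0 [ 0.6281 -0.0038  0.054 ]
rodk [0.6884 0.0009 0.054 ]
sl [ 0.5734 -0.0773  0.078 ]
sr [0.5557 0.064  0.078 ]
c1 [ 0.6246 -0.1283  0.066 ]
c2 [0.6066 0.1233 0.066 ]
dialc [ 0.6055 -0.2693  0.02  ]
```

Call:
jog_arm:
  deltas: [0,0,0.5,40,-1,-30,1,0,0,0.5,70,-2,-70,1,0,0,0.5,84,-2.5,-115,1,0,0,0.5,84,-2.5,-150,1,0,0,0.5,84,-2.5,-168,1,0,0,0.5,84,-2.5,-176,1,0,0,0.5,84,-2.5,-176,1,0,0,0.5,84,-2.5,-176,0.6,0,0,0.5,84,-2.5,-176,0.3,0,0,0.5,84,-2.5,-176,0.1,0,0,0.5,84,-2.5,-176,0,0,0,0.5,84,-2.5,-176,0,0,0,0.5,84,-2.5,-176,0,0,0,0.5,84,-2.5,-176,0]
  grip_force: 70

```text
clock: 12.45
position: [0.6667, -0.0021, 0.0483]
ee_rot: [0.001, -0.037, 0.999, -0.001]
contact_force: [-0.7, -4.5, 5.9]
width: 0.0116
gripper_force: 68.4
```

```bash
python3 - <<'E'
import numpy as np
for t in [0,.04,.08,.12,.15,.18,.2,.225,.25,.275,.3,.325,.35,.375,.4,.425,.45,.475,.5,.525,.55,.575,.6,.625,.65]:
    r=250*(np.cos(t)-1)+14*np.sin(t); z=250*np.sin(t)-14*np.cos(t)+14; d=np.degrees(t)
    print(t, *np.round([d*.073,-d*.997,0,r*.9973,r*.0732,z],2))
E
```

```text
0 0.0 -0.0 0.0 0.0 0.0 0.0
0.04 0.17 -2.28 0.0 0.36 0.03 10.01
0.08 0.33 -4.57 0.0 0.32 0.02 20.02
0.12 0.5 -6.85 0.0 -0.12 -0.01 30.03
0.15 0.63 -8.57 0.0 -0.71 -0.05 37.52
0.18 0.75 -10.28 0.0 -1.53 -0.11 44.98
0.2 0.84 -11.42 0.0 -2.2 -0.16 49.95
0.225 0.94 -12.85 0.0 -3.17 -0.23 56.13
0.25 1.05 -14.28 0.0 -4.3 -0.32 62.29
0.275 1.15 -15.71 0.0 -5.58 -0.41 68.41
0.3 1.25 -17.14 0.0 -7.01 -0.51 74.51
0.325 1.36 -18.57 0.0 -8.59 -0.63 80.56
0.35 1.46 -19.99 0.0 -10.33 -0.76 86.57
0.375 1.57 -21.42 0.0 -12.21 -0.9 92.54
0.4 1.67 -22.85 0.0 -14.24 -1.05 98.46
0.425 1.78 -24.28 0.0 -16.42 -1.21 104.33
0.45 1.88 -25.71 0.0 -18.75 -1.38 110.14
0.475 1.99 -27.13 0.0 -21.22 -1.56 115.88
0.5 2.09 -28.56 0.0 -23.83 -1.75 121.57
0.525 2.2 -29.99 0.0 -26.58 -1.95 127.19
0.55 2.3 -31.42 0.0 -29.47 -2.16 132.74
0.575 2.4 -32.85 0.0 -32.5 -2.39 138.21
0.6 2.51 -34.27 0.0 -35.66 -2.62 143.61
0.625 2.61 -35.7 0.0 -38.96 -2.86 148.92
0.65 2.72 -37.13 0.0 -42.39 -3.11 154.15
```

Call:
jog_arm:
  deltas: [0.04,-0.6,0,0.1,0,2.5,0,0.08,-1.1,0,0.2,0,5,0,0.13,-1.7,0,0.3,0,7.5,0,0.17,-2.3,0,0.4,0,10,0,0.21,-2.9,0,0.4,0,12.5,0,0.25,-3.4,0,0.4,0,15,0,0.29,-4,0,0.3,0,17.5,0,0.33,-4.6,0,0.3,0,20,0,0.37,-5.1,0,0.2,0,22.5,0,0.42,-5.7,0,0.1,0,25,0,0.46,-6.3,0,0,0,27.5,0,0.5,-6.9,0,-0.1,0,30,0,0.54,-7.4,0,-0.3,0,32.5,0,0.58,-8,0,-0.5,0,35,0,0.63,-8.6,0,-0.7,0,37.5,0,0.67,-9.1,0,-1,0,40,0,0.71,-9.7,0,-1.2,-0.1,42.5,0,0.75,-10.3,0,-1.5,-0.1,45,0,0.75,-10.3,0,-1.5,-0.1,45,0,0.75,-10.3,0,-1.5,-0.1,45,0]

```text
clock: 14.45
position: [0.6651, -0.0022, 0.091]
ee_rot: [0.09, -0.036, 0.995, 0.003]
contact_force: [3.7, -5.7, -6.7]
width: 0.0118
gripper_force: 68.3
```

```bash
python3 - <<'E'
from h import *
s=manip.get_state();print(s['position'],s['ee_rot'],s['contact_force'])
w=snap('wrist','w4');t=snap('top','t4');c=snap('scene','s4')
t=t[130:250,180:360];t=cv2.resize(t,(400,267));c=cv2.resize(c[130:280,110:310],(400,300))
o=np.zeros((600,800,3),np.uint8);o[:267,:400]=t;o[300:,:400]=c;o[:300,400:]=cv2.resize(w,(400,300))
cv2.imwrite('pics/m4.png',o)
E
```

```text
[ 0.66506513 -0.00222801  0.09099348] [ 0.08997182 -0.03616856  0.99528372  0.00268757] [ 3.66441433 -5.71580093 -6.72603985]
```

View pics/m4.png

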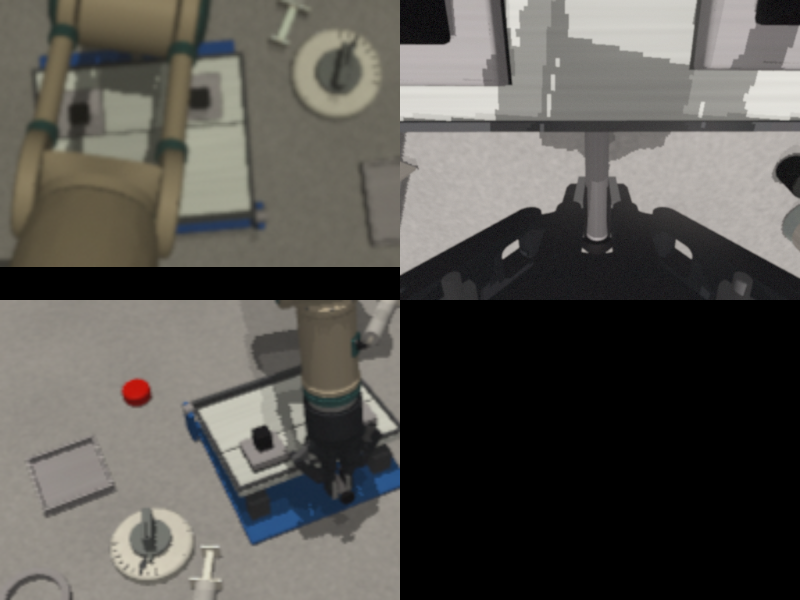

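Wrist view (camera moves with the ramp): both sleds are visible at the left and right top edges. The left sled's lower edge is at row ≈84 and the right's at ≈70 of 300, so slipping will show there. I'll monitor these numerically.

```bash
cat >> h.py <<'E'
def chk(name,ref='w4'):
    s=manip.get_state(); w=snap('wrist',name); r=cv2.imread(f'pics/{ref}.png')
    g=cv2.cvtColor(w,6); gr=cv2.cvtColor(r,6)
    for n,sl in (('L',np.s_[0:105,0:125]),('R',np.s_[0:88,390:512])):
        print(n,'dark',(g[sl]<40).sum(),(gr[sl]<40).sum(),'mean',g[sl].mean().round(1),gr[sl].mean().round(1),'diff',cv2.absdiff(g[sl],gr[sl]).mean().round(1))
    print(s['clock'].__round__(2),s['position'].round(4),s['contact_force'].round(1),s['width'].round(4), 'toolpitch',np.degrees(2*np.arcsin(s['ee_rot'][0])).round(2))
E
cp h.py h2.py; python3 -c "from h import *;chk('w5')"
```

```text
L dark 3387 3386 mean 127.0 127.0 diff 2.4
R dark 1701 1699 mean 126.8 126.8 diff 1.9Traceback (most recent call last):
  File "<string>", line 1, in <module>
    from h import *;chk('w5')
                    ~~~^^^^^^
  File "h.py", line 15, in chk
    print(s['clock'].__round__(2),s['position'].round(4),s['contact_force'].round(1),s['width'].round(4), 'toolpitch',np.degrees(2*np.arcsin(s['ee_rot'][0])).round(2))
                                                                                     ^^^^^^^^^^^^^^^^
AttributeError: 'float' object has no attribute 'round'
```

Call:
jog_arm:
  deltas: [0.02,-0.24,0,-0.1,0,1.1,0,0.03,-0.48,0,-0.2,0,2.1,0,0.05,-0.72,0,-0.4,0,3.2,0,0.07,-0.95,0,-0.5,0,4.2,0,0.09,-1.2,0,-0.7,-0.1,5.2,0,0.1,-1.4,0,-0.85,-0.1,6.2,0,0.1,-1.4,0,-0.85,-0.1,6.2,0,0.1,-1.4,0,-0.85,-0.1,6.2,0,0.1,-1.4,0,-0.85,-0.1,6.2,0,0.1,-1.4,0,-0.85,-0.1,6.2,0]

```text
clock: 15.65
position: [0.6643, -0.0023, 0.097]
ee_rot: [0.102, -0.036, 0.994, 0.003]
contact_force: [3.6, -5.6, -7.0]
width: 0.0117
gripper_force: 68.2
```

```bash
python3 -c "from h import *;chk('w6')"
```

```text
L dark 3382 3386 mean 125.4 127.0 diff 6.5
R dark 1695 1699 mean 122.0 126.8 diff 11.1Traceback (most recent call last):
  File "<string>", line 1, in <module>
    from h import *;chk('w6')
                    ~~~^^^^^^
  File "h.py", line 15, in chk
    print(s['clock'].__round__(2),s['position'].round(4),s['contact_force'].round(1),s['width'].round(4), 'toolpitch',np.degrees(2*np.arcsin(s['ee_rot'][0])).round(2))
                                                                                     ^^^^^^^^^^^^^^^^
AttributeError: 'float' object has no attribute 'round'
```

```bash
sed -i "s/s\['width'\].round(4)/s['width']/" h.py; python3 - <<'E'
import numpy as np
f=lambda t:np.array([250*(np.cos(t)-1)+14*np.sin(t),250*np.sin(t)-14*np.cos(t)+14])
for t in np.arange(.205,.65,.025):
    d=f(t+.025)-f(t); print(round(t,3),d.round(2),(np.array([f(t+.0125)-f(t)])).round(2))
E
```

```text
0.205 [-1.01  6.18] [[-0.48  3.09]]
0.23 [-1.16  6.15] [[-0.56  3.08]]
0.255 [-1.31  6.12] [[-0.64  3.06]]
0.28 [-1.47  6.09] [[-0.71  3.05]]
0.305 [-1.62  6.05] [[-0.79  3.03]]
0.33 [-1.77  6.  ] [[-0.87  3.01]]
0.355 [-1.92  5.96] [[-0.94  2.99]]
0.38 [-2.07  5.91] [[-1.02  2.96]]
0.405 [-2.21  5.85] [[-1.09  2.93]]
0.43 [-2.36  5.8 ] [[-1.16  2.91]]
0.455 [-2.5   5.74] [[-1.23  2.88]]
0.48 [-2.65  5.67] [[-1.31  2.84]]
0.505 [-2.79  5.6 ] [[-1.38  2.81]]
0.53 [-2.93  5.53] [[-1.45  2.78]]
0.555 [-3.06  5.46] [[-1.52  2.74]]
0.58 [-3.2   5.38] [[-1.58  2.7 ]]
0.605 [-3.33  5.3 ] [[-1.65  2.66]]
0.63 [-3.46  5.21] [[-1.72  2.62]]
```

Call:
jog_arm:
  deltas: [0.02,-0.24,0,-0.2,0,1,0,0.03,-0.48,0,-0.3,0,2,0,0.05,-0.72,0,-0.5,0,3.1,0,0.07,-0.95,0,-0.7,0,4.1,0,0.09,-1.2,0,-0.9,-0.1,5.1,0,0.1,-1.43,0,-1,-0.1,6.1,0,0.1,-1.43,0,-1,-0.1,6.1,0,0.1,-1.43,0,-1,-0.1,6.1,0,0.1,-1.43,0,-1,-0.1,6.1,0,0.1,-1.43,0,-1,-0.1,6.1,0,0.1,-1.43,0,-1,-0.1,6.1,0]

```text
clock: 16.8
position: [0.6633, -0.0024, 0.1031]
ee_rot: [0.114, -0.036, 0.993, 0.004]
contact_force: [4.0, -4.6, -6.9]
width: 0.0121
gripper_force: 68.2
```

```bash
python3 -c "from h import *;chk('w7')"
```

```text
L dark 3373 3386 mean 125.7 127.0 diff 12.9
R dark 1690 1699 mean 118.1 126.8 diff 20.1
16.8 [ 0.6633 -0.0024  0.1031] [ 4.  -4.6 -6.9] 0.012117415784049108 toolpitch 13.15
```

Call:
jog_arm:
  deltas: [0.02,-0.24,0,-0.2,0,1,0,0.03,-0.48,0,-0.4,0,2,0,0.05,-0.72,0,-0.6,0,3.1,0,0.07,-0.95,0,-0.8,0,4.1,0,0.09,-1.2,0,-1,-0.1,5.1,0,0.1,-1.43,0,-1.2,-0.1,6.1,0,0.1,-1.43,0,-1.2,-0.1,6.1,0,0.1,-1.43,0,-1.2,-0.1,6.1,0,0.1,-1.43,0,-1.2,-0.1,6.1,0,0.1,-1.43,0,-1.2,-0.1,6.1,0,0.1,-1.43,0,-1.2,-0.1,6.1,0]

```text
clock: 17.95
position: [0.6621, -0.0025, 0.1093]
ee_rot: [0.127, -0.036, 0.991, 0.004]
contact_force: [3.7, -6.3, -7.4]
width: 0.0115
gripper_force: 68.2
```

```bash
python3 -c "from h import *;chk('w8')"
```

```text
L dark 3369 3386 mean 121.4 127.0 diff 16.4
R dark 1691 1699 mean 111.2 126.8 diff 27.1
17.95 [ 0.6621 -0.0025  0.1093] [ 3.7 -6.3 -7.4] 0.011524297663719884 toolpitch 14.59
```

Both hold. Next step.

Call:
jog_arm:
  deltas: [0.02,-0.24,0,-0.2,0,1,0,0.03,-0.48,0,-0.4,0,2,0,0.05,-0.72,0,-0.7,0,3.1,0,0.07,-0.95,0,-0.9,0,4.1,0,0.09,-1.2,0,-1.1,-0.1,5.1,0,0.1,-1.43,0,-1.3,-0.1,6.1,0,0.1,-1.43,0,-1.3,-0.1,6.1,0,0.1,-1.43,0,-1.3,-0.1,6.1,0,0.1,-1.43,0,-1.3,-0.1,6.1,0,0.1,-1.43,0,-1.3,-0.1,6.1,0,0.1,-1.43,0,-1.3,-0.1,6.1,0]

```text
clock: 19.1
position: [0.6608, -0.0026, 0.1154]
ee_rot: [0.139, -0.036, 0.99, 0.004]
contact_force: [5.6, -5.6, -7.7]
width: 0.0115
gripper_force: 68.2
```

```bash
python3 -c "from h import *;chk('w9')"
```

```text
L dark 3375 3386 mean 114.2 127.0 diff 17.8
R dark 1690 1699 mean 104.5 126.8 diff 29.0
19.1 [ 0.6608 -0.0026  0.1154] [ 5.6 -5.6 -7.7] 0.011517215622533121 toolpitch 16.02
```

Call:
jog_arm:
  deltas: [0.02,-0.24,0,-0.2,0,1,0,0.03,-0.48,0,-0.5,0,2,0,0.05,-0.72,0,-0.7,0,3,0,0.07,-0.95,0,-1,0,4.1,0,0.09,-1.2,0,-1.2,-0.1,5.1,0,0.1,-1.43,0,-1.5,-0.1,6.1,0,0.1,-1.43,0,-1.5,-0.1,6.1,0,0.1,-1.43,0,-1.5,-0.1,6.1,0,0.1,-1.43,0,-1.5,-0.1,6.1,0,0.1,-1.43,0,-1.5,-0.1,6.1,0,0.1,-1.43,0,-1.5,-0.1,6.1,0]

```text
clock: 20.25
position: [0.6593, -0.0026, 0.1216]
ee_rot: [0.152, -0.036, 0.988, 0.005]
contact_force: [4.6, -4.6, -7.8]
width: 0.0116
gripper_force: 68.2
```

```bash
python3 -c "from h import *;chk('w10')"
```

```text
L dark 1468 3386 mean 143.7 127.0 diff 51.7
R dark 1695 1699 mean 102.6 126.8 diff 27.9
20.25 [ 0.6593 -0.0026  0.1216] [ 4.6 -4.6 -7.8] 0.011648769554856803 toolpitch 17.45
```

Left sled (−y) is slipping. Hold the angle and look.

Call:
jog_arm:
  deltas: [0,0,0,0,0,0,0,0,0,0,0,0,0,0,0,0,0,0,0,0,0,0,0,0,0,0,0,0,0,0,0,0,0,0,0,0,0,0,0,0,0,0,0,0,0,0,0,0,0,0,0,0,0,0,0,0,0,0,0,0,0,0,0,0,0,0,0,0,0,0,0,0,0,0,0,0,0,0,0,0,0,0,0,0]

```text
clock: 21.5
position: [0.6593, -0.0027, 0.1217]
ee_rot: [0.152, -0.036, 0.988, 0.005]
contact_force: [4.7, -5.5, -7.0]
width: 0.012
gripper_force: 68.2
```

```bash
python3 - <<'E'
from h import *
chk('w11')
t=snap('top','t11');c=snap('scene','s11');w=cv2.imread('pics/w11.png')
o=np.zeros((600,800,3),np.uint8);o[:267,:400]=cv2.resize(t[130:250,180:360],(400,267));o[300:,:400]=cv2.resize(c[130:280,110:310],(400,300));o[:300,400:]=cv2.resize(w,(400,300))
o[300:,400:]=cv2.resize(t[137:197,300:380],(400,300),interpolation=cv2.INTER_CUBIC)
cv2.imwrite('pics/m11.png',o)
E
```

```text
L dark 0 3386 mean 206.9 127.0 diff 82.3
R dark 1696 1699 mean 100.4 126.8 diff 29.3
21.5 [ 0.6593 -0.0027  0.1217] [ 4.7 -5.5 -7. ] 0.011964961961090924 toolpitch 17.46
```

View pics/m11.png

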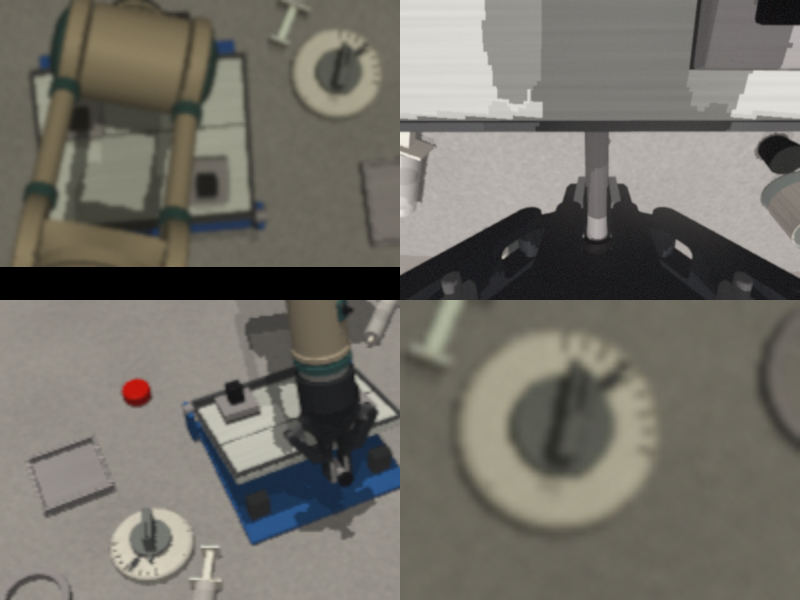

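The −y sled rests at the stop and the +y one is still up; the needle points to about (620,372) in the dial crop. Now I release the handle and go to the dial.

Call:
jog_arm:
  deltas: [0,0,0,0,0,0,0.2,0,0,0,0,0,0,0.4,0,0,0,0,0,0,0.7,0,0,0,0,0,0,1,0,0,0,0,0,0,1,0,0,0,0,0,0,1,0,0,0,-9,-1,28,1,0,0,0,-19,-2,60,1,-0.3,4,0,-24,-2,90,1,-0.6,9,0,-26,-30,98,1,-0.9,13,0,-30,-70,98,1,-1.25,17.4,0,-35,-110,98,1,-1.25,17.4,0,-40,-150,98,1,-1.25,17.4,0,-45,-190,98,1,-1.25,17.4,0,-49,-230,90,1,-1.25,17.4,0,-52,-260,78,1,-1.25,17.4,0,-52,-267,78,1,-1.25,17.4,0,-52,-267,78,1,-1.25,17.4,0,-52,-267,78,1]

```text
clock: 23.55
position: [0.6073, -0.2677, 0.2013]
ee_rot: [0.001, -0.037, 0.999, 0.0]
contact_force: [0.5, -0.4, 1.0]
width: 0.0856
gripper_force: 0.0
```

```bash
python3 - <<'E'
from h import *
s=manip.get_state();print(s['clock'],s['position'],s['ee_rot'],s['contact_force'])
w=snap('wrist','w12');t=snap('top','t12')
o=np.zeros((600,800,3),np.uint8);o[:600,:]=cv2.resize(w,(800,600),interpolation=cv2.INTER_CUBIC)
o[360:,500:]=cv2.resize(t[130:250,180:330],(300,240));cv2.imwrite('pics/m12.png',o)
E
```

```text
23.55 [ 0.60728738 -0.26772613  0.20131003] [ 5.14373825e-04 -3.65596889e-02  9.99331231e-01  4.65048496e-04] [ 0.50185445 -0.44969383  1.03860044]
```

View pics/m12.png

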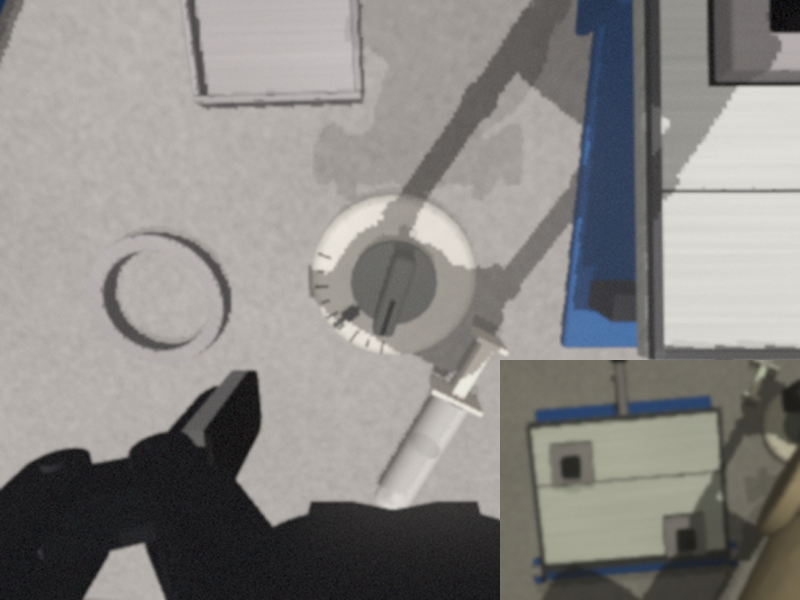

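The wrist view shows the dial centre at about (394,275), the needle tip near (337,320), and the marker bar from (403,256) to (384,334) with its black line at the lower end. The inset confirms one sled is down and one up.

```bash
python3 - <<'E'
from h import *
k=512/800
w=cv2.imread('pics/w12.png'); cv2.imwrite('pics/c12.png',cv2.resize(w[115:235,190:310],(600,600),interpolation=cv2.INTER_CUBIC))
P=lambda x,y,z: ray('w12',(x*k,y*k),z)
l=P(312,275,.02);r=P(476,275,.02);t=P(394,194,.02);b=P(392,356,.02);print(l,r,t,b,(l+r)/2,(t+b)/2)
for n,x,y,z in [('bar0',403,256,.069),('bar1',384,334,.069),('tip',337,320,.023),('knobL',351,280,.033),('knobR',437,280,.033)]: print(n,P(x,y,z))
E
```

```text
[ 0.61419901 -0.32574342  0.02      ] [ 0.60564648 -0.208754    0.02      ] [ 0.55359451 -0.27144288  0.02      ] [ 0.67230712 -0.26417026  0.02      ] [ 0.60992274 -0.26724871  0.02      ] [ 0.61295081 -0.26780657  0.02      ]
bar0 [ 0.58693247 -0.2637694   0.069     ]
bar1 [ 0.63707918 -0.27172241  0.069     ]
tip [ 0.64574618 -0.30627156  0.023     ]
knobL [ 0.61266411 -0.29676518  0.033     ]
knobR [ 0.60835357 -0.23777835  0.033     ]
```

View pics/c12.png

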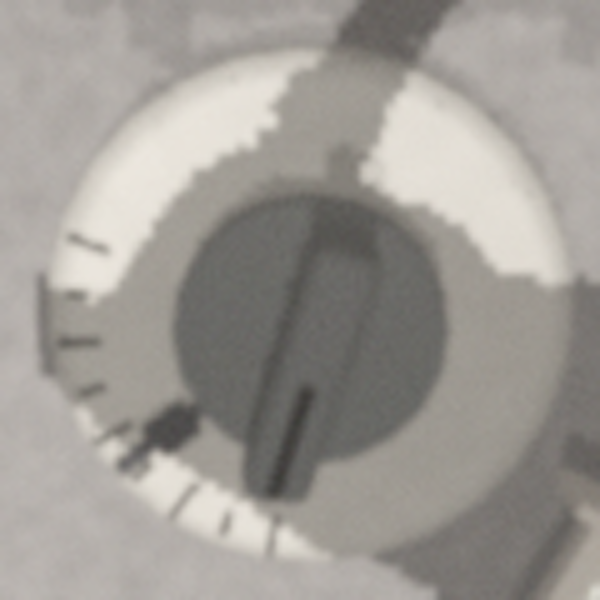

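The crop shows the needle's visible part from (195,410) to (125,468). The bar's axis runs from about (347,215) to (285,490) with the nose end at the lower left.

```bash
python3 - <<'E'
from h import *
P=lambda x,y,z: ray('w12',((x+.5)/5+190-.5,(y+.5)/5+115-.5),z)
a=P(195,410,.023);b=P(125,468,.023);c=np.array([.6113,-.2675,.023])
ang=lambda v:np.degrees(np.arctan2(v[1],v[0]))
print(b,np.linalg.norm(b-c),ang(b-c),ang(a-c),ang(b-a))
p=P(283,492,.069);m=P(307,390,.069);q=P(348,230,.069)
c2=np.array([.612,-.2677,.069]); print('bar',ang(p-m),ang(p-q),ang(p-c2),np.linalg.norm(p-c2))
# ticks
for x,y in [(88,243),(76,296),(78,343),(90,391),(112,433),(180,502),(226,522),(273,538)]:
    d=P(x,y,.02)-c; print(round(ang(d),1),end=' ')
print(manip.get_state()['qpos'].round(2))
E
```

```text
[ 0.64992411 -0.30734004  0.023     ] 0.05548919652739868 -45.88781756847593 -46.15506824446454 -45.46098354030371
bar -8.573566698554378 -9.22882625362985 -8.548800218183304 0.024532670579346095
-103.6 -90.0 -78.3 -65.9 -54.1 -29.9 -17.5 -5.2 [-0.52  0.43  1.37  0.    1.34 -2.17]
```

Call:
jog_arm:
  deltas: [0,0,-5,5,1.5,-40,1,0,0,-10,5,1.5,-80,1,0,0,-13,5,1.5,-115,1,0,0,-13,5,1.5,-138,1,0,0,-13,5,1.5,-150,1,0,0,-13,5,1.5,-150,1,0,0,-13,5,1.5,-150,0.6,0,0,-13,5,1.5,-150,0.3,0,0,-13,5,1.5,-150,0.1,0,0,-13,5,1.5,-150,0,0,0,-13,5,1.5,-150,0,0,0,-13,5,1.5,-150,0,0,0,-13,5,1.5,-150,0]
  grip_force: 35

```text
clock: 24.95
position: [0.6122, -0.2674, 0.0517]
ee_rot: [0.001, 0.077, 0.997, -0.0]
contact_force: [-0.5, 0.4, 4.7]
width: 0.0133
gripper_force: 41.5
```

Call:
jog_arm:
  deltas: [0,0,-3,0,0,0,0,0,0,-6,0,0,0,0,0,0,-9,0,0,0,0,0,0,-12,0,0,0,0,0,0,-15,0,0,0,0,0,0,-18,0,0,0,0,0,0,-21,0,0,0,0,0,0,-24,0,0,0,0,0,0,-27,0,0,0,0,0,0,-30,0,0,0,0,0,0,-33,0,0,0,0,0,0,-36,0,0,0,0,0,0,-37,0,0,0,0,0,0,-37,0,0,0,0,0,0,-37,0,0,0,0,0,0,-37,0,0,0,0]

```text
clock: 26.55
position: [0.6124, -0.2672, 0.0517]
ee_rot: [0.001, 0.389, 0.921, 0.0]
contact_force: [-0.6, 1.0, 5.3]
width: 0.0132
gripper_force: 41.7
```

Call:
jog_arm:
  deltas: [0,0,0,0,0,0,0.3,0,0,0,0,0,0,0.6,0,0,0,0,0,0,1,0,0,0,0,0,0,1,0,0,0,0,0,30,1,0,0,0,0,0,75,1,0,0,0,0,0,120,1,0,0,0,0,0,150,1,0,0,0,0,0,150,1]

```text
clock: 27.45
position: [0.6145, -0.2687, 0.2069]
ee_rot: [0.006, 0.389, 0.921, -0.001]
contact_force: [-0.2, 0.2, 0.6]
width: 0.0856
gripper_force: 0.0
```

```bash
python3 - <<'E'
from h import *
s=manip.get_state();print(s['clock'],s['position'],s['ee_rot'],s['contact_force'])
w=snap('wrist','w13');c=proj('w13',[.6115,-.2675,.03]);print(c)
x,y=int(c[0])-60,int(c[1])-60;print(x,y)
cv2.imwrite('pics/c13.png',cv2.resize(w[max(y,0):y+120,x:x+120],(600,600),interpolation=cv2.INTER_CUBIC))
E
```

```text
27.45 [ 0.61454535 -0.2686807   0.206885  ] [ 5.67327761e-03  3.89297728e-01  9.21094246e-01 -6.94553312e-04] [-0.22217189  0.19890254  0.61816759]
[249.93907134 170.210715  ]
189 110
```

View pics/c13.png

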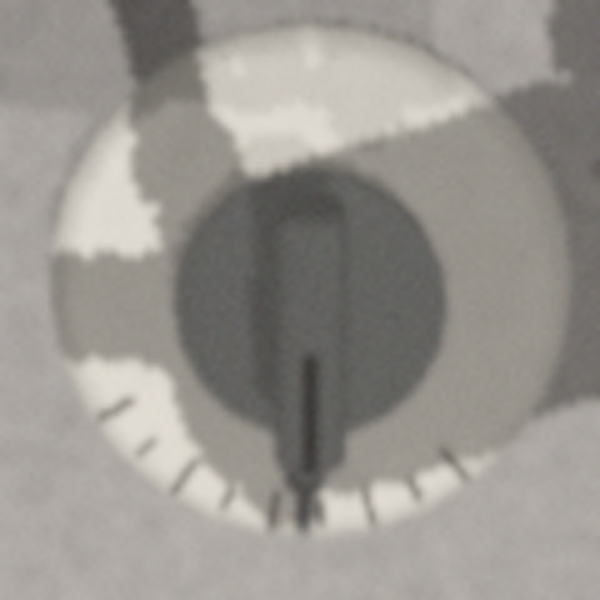

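The marker line runs from (311,355) to (308,475), and the needle's visible part from about (305,490) to (303,530), nearly in line. I'll work out the residual.

```bash
python3 - <<'E'
from h import *
P=lambda x,y,z: ray('w13',((x+.5)/5+189-.5,(y+.5)/5+110-.5),z)
ang=lambda v:np.degrees(np.arctan2(v[1],v[0]))
l,r=P(52,290,.02),P(570,290,.02);c=(l+r)/2
kl,kr=P(177,298,.033),P(446,298,.033);print(c,(kl+kr)/2, np.linalg.norm(l-r),np.linalg.norm(kl-kr))
t=P(303,530,.023)
for cc in (c,(kl+kr)/2,np.array([.6118,-.2675,0])): print('needle',ang(t-cc),np.linalg.norm((t-cc)[:2]))
# find line and needle precisely: darkest column per row
g=cv2.cvtColor(cv2.imread('pics/c13.png'),6).astype(float)
for y in list(range(365,475,20))+list(range(492,531,6)):
    s=255-g[y,285:325]; s-=np.percentile(s,40); s[s<0]=0; print(y,round((s*np.arange(285,325)).sum()/s.sum(),1),end='; ')
a=P(311,360,.069);b=P(308,470,.069);print('bar line',ang(b-a),ang(P(308,470,.069)-np.array([.6120,-.2675,.069])))
e1,e2=P(275,300,.069),P(345,300,.069);print('bar mid',(e1+e2)/2,np.linalg.norm(e1-e2))
# ticks
E
```

```text
[ 0.61161061 -0.26619203  0.02      ] [ 0.61103563 -0.26549853  0.033     ] 0.11684200652086286 0.05829175314031426
needle -47.800480651986376 0.05669741670031523
needle -47.84015165038567 0.057597412585180474
needle -47.03974438342044 0.0556061493894993
365 310.3; 385 310.1; 405 310.0; 425 309.7; 445 309.6; 465 309.1; 492 304.2; 498 304.6; 504 305.2; 510 305.2; 516 303.3; 522 302.5; 528 302.4; bar line -47.37371544355457 -45.928282770384854
bar mid [ 0.605793  -0.2605682  0.069    ] 0.013385946095391059
```

```bash
cat > d.py <<'E'
from h import *
import sys
from scipy.optimize import least_squares
from scipy.ndimage import map_coordinates
def meas(name):
    g=sum(cv2.cvtColor(snap('wrist',f'{name}_{i}'),6).astype(float) for i in range(4))/4
    nm=f'{name}_0'
    samp=lambda p:map_coordinates(g,[[p[1]],[p[0]]],order=1)[0]
    # knob circle (r=.030,z=.033) & dial circle (r .06, z .02): strongest edge along radials
    def circ(c0,r,z,th):
        pts=[]
        for a in th:
            rs=np.arange(r-.006,r+.006,.0004)
            v=np.array([samp(proj(nm,[c0[0]+q*np.cos(a),c0[1]+q*np.sin(a),z])) for q in rs])
            d=np.abs(np.gradient(cv2.GaussianBlur(v[None],(5,1),0)[0])); i=d.argmax()
            if d[i]>2: pts.append([c0[0]+rs[i]*np.cos(a),c0[1]+rs[i]*np.sin(a)])
        pts=np.array(pts)
        f=least_squares(lambda p:np.hypot(pts[:,0]-p[0],pts[:,1]-p[1])-p[2],[*c0,r],loss='soft_l1',f_scale=.0005)
        return f.x
    th=np.radians(np.arange(0,360,6))
    cd=circ([.6115,-.267],.06,.02,th); ck=circ([.6115,-.267],.03,.033,[a for a in th if abs((np.degrees(a)+46+180)%360-180)>40 and abs((np.degrees(a)-134+180)%360-180)>40])
    print('dial',cd.round(4),'knob',ck.round(4))
    # dark line angle at radius q, height z around centre c
    def dark(c,qs,z,w=7):
        out=[]
        for q in qs:
            a=np.radians(np.arange(-46-w,-46+w,.25)); v=np.array([samp(proj(nm,[c[0]+q*np.cos(t),c[1]+q*np.sin(t),z])) for t in a])
            s=np.clip(np.percentile(v,50)-v,0,None)**2; out.append(np.degrees((s*a).sum()/s.sum()).round(2))
        return out
    print('needle',dark(cd,[.046,.048,.050,.052,.054],.023))
    print('needle(knob c)',dark(ck,[.046,.048,.050,.052,.054],.023))
    # marker line: fit xy line
    pts=[];
    for q in np.arange(.008,.024,.002):
        t=np.radians(dark(cd,[q],.069,20)[0]); pts.append([cd[0]+q*np.cos(t),cd[1]+q*np.sin(t)])
    vx,vy,_,_=cv2.fitLine(np.array(pts,np.float32),cv2.DIST_L2,0,.01,.01).ravel(); print('bar',np.degrees(np.arctan2(vy,vx))%180-180, np.array(pts).round(4).tolist()[::7])
    s=manip.get_state(); print(s['clock'],s['position'])
meas(sys.argv[1])
E
python3 d.py q1
```

```text
dial [ 0.6147 -0.2684  0.0584] knob [ 0.6146 -0.2688  0.0302]
needle [np.float64(-48.13), np.float64(-48.0), np.float64(-47.75), np.float64(-47.69), np.float64(-47.66)]
needle(knob c) [np.float64(-47.69), np.float64(-47.55), np.float64(-47.34), np.float64(-47.3), np.float64(-47.29)]
bar -46.499344 [[0.6202, -0.2743], [0.6298, -0.2845]]
27.7 [ 0.61095982 -0.26669617  0.19882839]
```

Call:
jog_arm:
  deltas: [0,0,0,0,0,-45,1,0,0,0,0,0,-90,1,0,0,0,0,0,-130,1,0,0,0,0,0,-150,1,0,0,0,0,0,-150,0.6,0,0,0,0,0,-150,0.3,0,0,0,0,0,-150,0,0,0,0,0,0,-150,0,0,0,0,0,0,-150,0,0,0,-0.6,0,0,-150,0,0,0,-1.2,0,0,-150,0,0,0,-1.2,0,0,-150,0,0,0,-1.2,0,0,-150,0,0,0,-1.2,0,0,-150,0.3,0,0,-1.2,0,0,-150,0.7,0,0,-1.2,0,0,-150,1,0,0,-1.2,0,0,-150,1,0,0,-1.2,0,0,-110,1,0,0,-1.2,0,0,-65,1,0,0,-1.2,0,0,-20,1]

```text
clock: 29.7
position: [0.6115, -0.267, 0.1816]
ee_rot: [-0.001, 0.399, 0.917, 0.0]
contact_force: [1.6, -0.6, -1.2]
width: 0.0858
gripper_force: 0.0
```

Call:
jog_arm:
  deltas: [0,0,1.2,0,0,20,1,0,0,1.2,0,0,20,1,0,0,1.2,0,0,20,1,0,0,1.2,0,0,20,1]

```text
clock: 30.1
position: [0.6109, -0.2667, 0.1987]
ee_rot: [-0.002, 0.389, 0.921, 0.0]
contact_force: [0.5, -0.2, -0.1]
width: 0.0855
gripper_force: 0.0
```

```bash
python3 d.py q2
```

```text
dial [ 0.6122 -0.2669  0.0582] knob [ 0.6121 -0.2671  0.0297]
needle [np.float64(-47.81), np.float64(-47.63), np.float64(-47.54), np.float64(-47.72), np.float64(-48.15)]
needle(knob c) [np.float64(-47.56), np.float64(-47.4), np.float64(-47.34), np.float64(-47.54), np.float64(-47.97)]
bar -47.094513 [[0.6176, -0.2727], [0.6271, -0.283]]
30.3 [ 0.61142918 -0.26694739  0.1992752 ]
```

Call:
jog_arm:
  deltas: [0,0,7,3,35,25,1,0,0,14,6,70,40,1,0,0,21,9,105,40,1,0,0,28,12,140,40,1,0,0,35,15,175,40,1,0,0,42,18,210,40,1,0,0,50,22,245,40,1,0,0,50,23,263.5,40,1,0,0,50,23,263.5,40,1,0,0,50,23,263.5,40,1]

```text
clock: 31.3
position: [0.6349, -0.0045, 0.2406]
ee_rot: [-0.0, -0.036, 0.999, -0.001]
contact_force: [0.1, -0.5, 0.2]
width: 0.0853
gripper_force: 0.0
```

Call:
jog_arm:
  deltas: [0.5,-7,0,0,0,-10,1,1,-14,0,0,0,-25,1,1.25,-17.4,0,0,0,-42,1,1.25,-17.4,0,6,0.5,-61,1,1.25,-17.4,0,14,1,-86,1,1.25,-17.4,0,20,1.5,-105,1,1.25,-17.4,0,24,2,-118,1,1.25,-17.4,0,24,2,-118,1,1.25,-17.4,0,24,2,-118,0.6,1.25,-17.4,0,24,2,-118,0.3,1.25,-17.4,0,24,2,-118,0.1,1.25,-17.4,0,24,2,-118,0,1.25,-17.4,0,24,2,-118,0,1.25,-17.4,0,24,2,-118,0]
  grip_force: 70

```text
clock: 32.7
position: [0.6592, -0.0027, 0.1237]
ee_rot: [0.152, -0.036, 0.988, 0.004]
contact_force: [-0.9, -4.1, 2.2]
width: 0.0121
gripper_force: 68.2
```

Call:
jog_arm:
  deltas: [-0.05,0.7,0,0.7,0,-3,0,-0.1,1.43,0,1.5,0.1,-6.1,0,-0.15,2.1,0,2.2,0.1,-9.2,0,-0.2,2.86,0,2.8,0.2,-12.2,0,-0.26,3.6,0,3.4,0.2,-15.3,0,-0.31,4.3,0,3.9,0.3,-18.3,0,-0.36,5,0,4.4,0.3,-21.4,0,-0.42,5.7,0,4.9,0.4,-24.5,0,-0.47,6.4,0,5.4,0.4,-27.6,0,-0.52,7.15,0,5.8,0.4,-30.7,0,-0.58,8,0,6.2,0.5,-34.5,0,-0.65,8.9,0,6.6,0.5,-38.2,0,-0.7,9.7,0,6.9,0.5,-42,0,-0.77,10.6,0,7.2,0.5,-45.7,0,-0.84,11.7,0,7.4,0.6,-50.7,0,-0.93,12.9,0,7.6,0.6,-55.7,0,-1,14,0,7.7,0.6,-60.7,0,-1.1,15.2,0,7.7,0.6,-65.7,0,-1.17,16.3,0,7.5,0.6,-70.7,0,-1.25,17.4,0,7.3,0.6,-75.7,0]

```text
clock: 34.7
position: [0.6672, -0.0021, 0.0501]
ee_rot: [0.0, -0.037, 0.999, -0.001]
contact_force: [-9.6, -4.7, 38.8]
width: 0.0115
gripper_force: 72.2
```

Call:
jog_arm:
  deltas: [0,0.2,0,0,0,-1.5,0,0,0.3,0,0,0,-3,0,0,0.3,0,0,0,-3,0,0,0.3,0,0,0,-3,0]

```text
clock: 35.1
position: [0.6672, -0.0021, 0.0502]
ee_rot: [-0.001, -0.037, 0.999, -0.001]
contact_force: [-9.2, -5.3, 30.8]
width: 0.012
gripper_force: 71.3
```

Call:
jog_arm:
  deltas: [0,0,0,0,0,3,0,0,0,0,0,0,5,0.3,0,0,0,0,0,5,0.6,0,0,0,0,0,5,1,0,0,0,0,0,5,1,0,0,0,0,0,40,1,0,0,0,0,0,85,1,0,0,0,0,0,130,1,0,0,0,-20,-10,170,1,0,0,0,-60,-30,200,1,0,0,0,-90,-40,216,1,0,0,0,-90,-40,216,1,0,0,0,-90,-40,216,1,0,0,0,-90,-40,216,1]

```text
clock: 36.5
position: [0.5767, -0.0407, 0.2591]
ee_rot: [-0.003, -0.037, 0.999, 0.001]
contact_force: [-0.0, 0.8, -0.9]
width: 0.0857
gripper_force: 0.0
```

```bash
python3 - <<'E'
from h import *
s=manip.get_state();print(s['clock'],s['position'],s['ee_rot'],s['contact_force'])
w=snap('wrist','w14');t=snap('top','t14')
o=cv2.resize(w,(800,600),interpolation=cv2.INTER_CUBIC)
o[390:,520:]=cv2.resize(t[130:280,310:510],(280,210));cv2.imwrite('pics/m14.png',o)
E
```

```text
36.5 [ 0.57668928 -0.04071941  0.25909488] [-2.95857837e-03 -3.65101850e-02  9.99328759e-01  5.33184155e-04] [-0.04826871  0.83592425 -0.86132378]
```

View pics/m14.png

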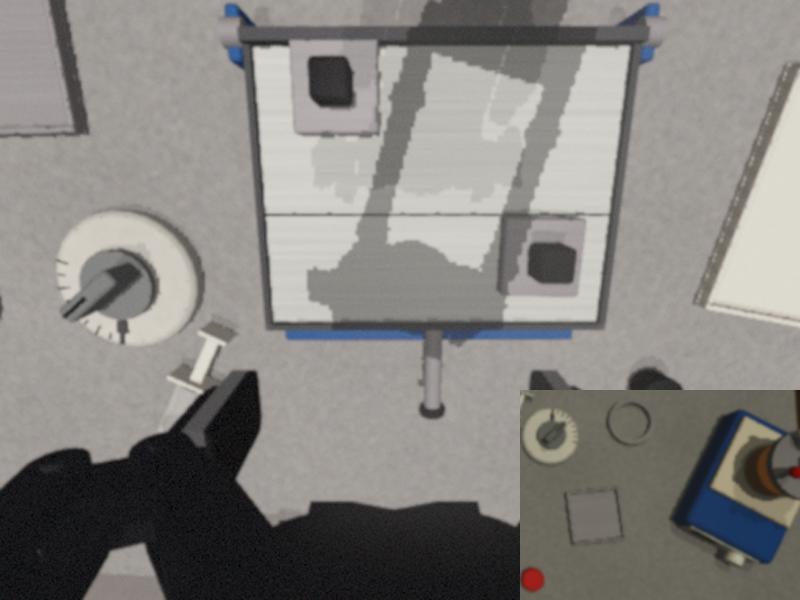

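The ramp is flat and the needle is at zero with the marker left in place. The slipped sled's grip is at (330,82) against the stop, and the other's is at (552,263). In the inset the reject tray's corners are at about (566,491), (618,488), (622,542) and (572,545).

```bash
python3 - <<'E'
from h import *
k=512/800
P=lambda x,y,z: ray('w14',(x*k,y*k),z)
print('slip grip',P(330,80,.108),'block',P(335,86,.078),'other',P(554,261,.108))
a,b=P(291,131,.078),P(378,133,.078);print('yaw slip',np.degrees(np.arctan2(-(b-a)[0],(b-a)[1])))
T=lambda x,y: ray('t14',((x-520)/1.4+310,(y-390)/1.4+130),.018)
c=[T(566,491),T(618,488),T(622,542),T(572,545)];print(np.array(c).round(4),np.mean(c,0))
print('refined');t=cv2.cvtColor(cv2.imread('pics/t14.png'),6);t0=cv2.cvtColor(cv2.imread('pics/t0.png'),6);print(cv2.absdiff(t,t0)[190:250,335:395].mean(), cv2.absdiff(t,t0)[190:250,400:440].mean())
E
```

```text
slip grip [ 0.45922439 -0.08626129  0.108     ] block [ 0.45717411 -0.08713242  0.078     ] other [0.55485321 0.06085085 0.108     ]
yaw slip 2.9801976077761436
[[ 0.4948 -0.2989  0.018 ]
 [ 0.5    -0.4072  0.018 ]
 [ 0.3887 -0.411   0.018 ]
 [ 0.3837 -0.3078  0.018 ]] [ 0.44180051 -0.35622127  0.018     ]
refined
5.7555555555555555 4.749583333333334
```

Call:
jog_arm:
  deltas: [0,0,0,-40,-15,-10,1,0,0,0,-80,-30,-30,1,0,0,0,-117.5,-45,-60,1,0,0,0,-117.5,-45,-100,1,0,0,0,-117.5,-45,-140,1,0,0,0,-117.5,-45,-160,1,0,0,0,-117.5,-45,-167,1,0,0,0,-117.5,-45,-167,1,0,0,0,-117.5,-45,-167,0.6,0,0,0,-117.5,-45,-167,0.3,0,0,0,-117.5,-45,-167,0,0,0,0,-117.5,-45,-167,0,0,0,0,-117.5,-45,-167,0,0,0,0,-117.5,-45,-167,0,0,0,0,-117.5,-45,-150,0,0,0,0,-117.5,-45,-120,0,0,0,0,-117.5,-45,-95,0,0,0,0,-117.5,-45,-95,0]

```text
clock: 38.4
position: [0.4609, -0.0869, 0.1681]
ee_rot: [0.001, -0.036, 0.999, -0.001]
contact_force: [0.5, -0.2, -1.6]
width: 0.0225
gripper_force: 69.4
```

Call:
jog_arm:
  deltas: [0,0,0,-2,-40,0,0,0,0,0,-5,-80,0,0,0,0,0,-7,-120,0,0,0,0,0,-10,-160,0,0,0,0,0,-12,-200,0,0,0,0,0,-15,-240,0,0,0,0,0,-16.5,-262,0,0,0,0,0,-16.5,-269,0,0,0,0,0,-16.5,-269,0,0,0,0,0,-16.5,-269,0,0]

```text
clock: 39.4
position: [0.4418, -0.3535, 0.1643]
ee_rot: [-0.003, -0.037, 0.999, 0.001]
contact_force: [0.2, 0.1, -1.4]
width: 0.0226
gripper_force: 69.5
```

```bash
python3 - <<'E'
from h import *
s=manip.get_state();print(s['clock'],s['position'],s['width'])
w=snap('wrist','w15')
for q in [[.4948,-.2989],[.5,-.4055],[.389,-.4115],[.385,-.308]]: print(proj('w15',q+[.018]).round(0))
E
```

```text
39.4 [ 0.44183164 -0.35347194  0.16433794] 0.022570039596623598
[300. 235.]
[198. 233.]
[195. 124.]
[304. 128.]
```

View pics/w15.png

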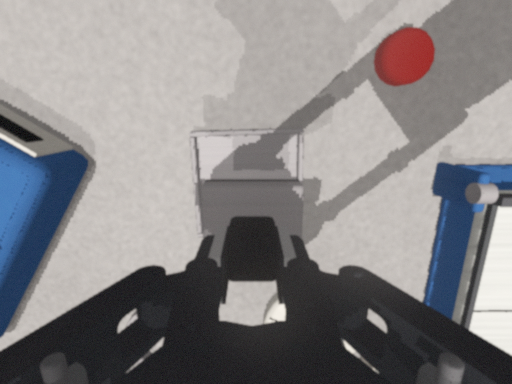

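The tray's far edge is at row 130, from (193,131) to (302,129), as predicted, and the held sled is above its middle. Placing it now.

Call:
jog_arm:
  deltas: [0,0,0,2,0,-40,0,0,0,0,2,0,-80,0,0,0,0,2,0,-110,0,0,0,0,2,0,-121,0,0,0,0,2,0,-125,0,0,0,0,2,0,-127,0,0,0,0,2,0,-127,0,0,0,0,2,0,-127,0.3,0,0,0,2,0,-127,0.6,0,0,0,2,0,-127,1,0,0,0,2,0,-127,1,0,0,0,2,0,-127,1,0,0,0,2,0,-100,1,0,0,0,2,0,-55,1,0,0,0,2,0,-10,1,0,0,0,2,0,15,1]

```text
clock: 41.05
position: [0.4454, -0.3562, 0.1841]
ee_rot: [-0.001, -0.036, 0.999, -0.002]
contact_force: [0.3, -0.7, -0.2]
width: 0.0854
gripper_force: 0.0
```

Call:
jog_arm:
  deltas: [0,0,0,12,46,0,1,0,0,0,24,92,0,1,0,0,0,37,138,0,1,0,0,0,49,184,0,1,0,0,0,61,230,0,1,0,0,0,73,276,0,1,0,0,0,86,322,0,1,0,0,0,98,368,0,1,0,0,0,108,405,0,1,0,0,0,111,417,-5,1,0,0,0,111,417,-40,1,0,0,0,111,417,-70,1,0,0,0,111,417,-82,1,0,0,0,111,417,-87,1,0,0,0,111,417,-87,1,0,0,0,111,417,-87,0.5,0,0,0,111,417,-87,0.1,0,0,0,111,417,-87,0,0,0,0,111,417,-87,0,0,0,0,111,417,-87,0]

```text
clock: 43.05
position: [0.5556, 0.062, 0.0941]
ee_rot: [-0.002, -0.036, 0.999, 0.0]
contact_force: [-1.2, 0.3, 5.1]
width: 0.0229
gripper_force: 69.4
```

Call:
jog_arm:
  deltas: [0,0,0,0,0,0,0,0,0,0,0,0,0,0,0,0,0,0,0,15,0,0,0,0,0,0,40,0,0,0,0,0,0,75,0,0,0,0,0,0,75,0]

```text
clock: 43.65
position: [0.5582, 0.0618, 0.1722]
ee_rot: [0.002, -0.036, 0.999, -0.0]
contact_force: [1.1, 0.7, -2.2]
width: 0.0226
gripper_force: 68.8
```

Call:
jog_arm:
  deltas: [0,0,0,-6,40,0,0,0,0,0,-12,80,0,0,0,0,0,-19,120,0,0,0,0,0,-25,160,0,0,0,0,0,-31,200,0,0,0,0,0,-37,240,0,0,0,0,0,-42,268,0,0,0,0,0,-43,277,-5,0,0,0,0,-43,277,-40,0,0,0,0,-43,277,-80,0,0,0,0,-43,277,-110,0,0,0,0,-43,277,-123,0,0,0,0,-43,277,-128,0,0,0,0,-43,277,-130,0,0,0,0,-43,277,-130,0]

```text
clock: 45.15
position: [0.512, 0.338, 0.0393]
ee_rot: [-0.003, -0.036, 0.999, -0.0]
contact_force: [-0.1, 0.1, -1.9]
width: 0.023
gripper_force: 69.1
```

Call:
jog_arm:
  deltas: [0,0,0,0,0,0,0.3,0,0,0,0,0,0,0.6,0,0,0,0,0,0,1,0,0,0,0,0,0,1,0,0,0,0,0,0,1,0,0,0,0,0,30,1,0,0,0,0,0,75,1,0,0,0,0,0,120,1,0,0,0,-40,0,160,1,0,0,0,-80,20,190,1,0,0,0,-120,50,200,1,0,0,0,-160,80,200,1,0,0,0,-200,110,200,1,0,0,0,-200,110,200,1,0,0,0,-200,110,200,1]

```text
clock: 46.65
position: [0.3108, 0.4497, 0.2383]
ee_rot: [-0.002, -0.038, 0.999, 0.0]
contact_force: [-0.2, 0.5, -0.2]
width: 0.0854
gripper_force: 0.0
```

```bash
python3 - <<'E'
from h import *
s=manip.get_state();print(s['clock'],s['position'],s['contact_force'])
t=snap('top','t16');cv2.imwrite('pics/t16b.png',cv2.resize(t[60:320],(800,406),interpolation=cv2.INTER_CUBIC))
E
```

```text
46.65 [0.31075425 0.44969058 0.23830752] [-0.17958043  0.48391859 -0.22360616]
```

View pics/t16b.png

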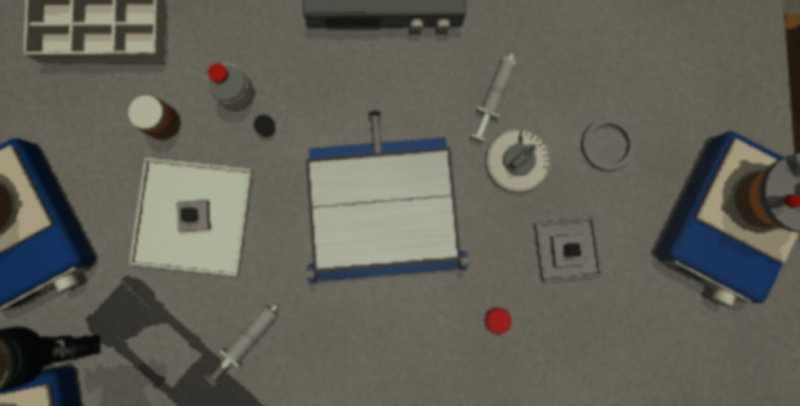

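The final top view shows one sled flat in the white tray at (192,216) and the slipped one flat in the steel tray at (570,250). The ramp is flat, the marker is set, and everything else is in place.

```bash
python3 -c "from rig import manip;print(manip.sign_off())"
```

```text
the job is handed in; nothing more can be done
None
```

The job is done and handed in at about 47 s: two sleds were present, the one that slipped first is in the steel tray, the other is back in the white tray, the ramp is flat, and the marker matches the needle's reading at the slip angle to within about half a degree.

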